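Put the hand tools back in their foam inlays

TASK

Put the spanner, the cold chisel, the tape measure and the trowel back into the foam-lined drawer tray, each into the cut-out made for its shape, the same way up as it is now and resting flat on the bottom of the cut-out. Leave the paint brush and the rusty flat bar where they lie.

Things in the scene. Friction and masses are not known exactly. Their poses are not given: they have to be found in the camera images.
- spanner: double open-ended steel spanner lying flat, 201 mm long, heads 48 mm (+y end) and 40 mm wide, shank 18 mm wide from y = -60 to +55 mm, 8 mm thick. Origin: middle of its underside, on the shank; y along the tool, x across. Balanced at the origin; grip the shank there
- cold_chisel: dark steel cold chisel lying down, 158 mm long, octagon shank 18 mm wide, 17 mm high. Origin: middle of its underside; y along the tool, x across. Grip it across x at the origin
- tape_measure: yellow tape measure with a black disc, standing on its edge: 40 mm thick across x, 78 mm long in y (case from -33 to +39 mm), 62 mm high. Origin: middle of its underside. Grip it across the 40 mm
- trowel: small pointing trowel, wooden handle and steel blade, lying flat, 135 mm long. Origin: middle of its underside; y along the tool towards the point of the blade, x across. Blade from y = -21 to +68 mm, 32 mm wide, 3 mm thick; handle from y = -68 to -32 mm, 16 mm wide, 17 mm high. Grip the handle across x at y = -50 mm
- spanner_inlay: black and yellow foam inlay 84x250x30 mm, fixed in the tray; origin: centre of underside, y along it, away from the robot. Floor of the cut-out at z 18 mm, black face at z 30. Full-width finger channel at y -24 to 24. Cut-out: shank slot 32 mm wide, head pockets 62 mm wide at y 46 to 109 on both sides. Seated, the spanner's origin is over this origin, its y along this y, either way round
- chisel_inlay: black and yellow foam inlay 84x250x30 mm, fixed in the tray; origin: centre of underside, y along it, away from the robot. Floor of the cut-out at z 18 mm, black face at z 30. Full-width finger channel at y -24 to 24. Cut-out: one straight slot 32 mm wide, 174 mm long, centred. Seated, the chisel's origin is over this origin, its y along this y, either way round
- tape_inlay: black and yellow foam inlay 84x250x30 mm, fixed in the tray; origin: centre of underside, y along it, away from the robot. Floor of the cut-out at z 18 mm, black face at z 30. Full-width finger channel at y -24 to 24. Cut-out: short pocket 54 mm wide, 92 mm long, centred. Seated, the tape measure stands with its origin over this origin, its y along this y, either way round
- trowel_inlay: black and yellow foam inlay 84x250x30 mm, fixed in the tray; origin: centre of underside, y along it, away from the robot. Floor of the cut-out at z 18 mm, black face at z 30. Full-width finger channel at y -30 to 11 for the handle, neck 25 mm wide to y 18, blade pocket 47 mm wide to y 121. Seated, the trowel's origin is at y = 46 mm, its y along this y (reversed it does not fit)
- flat_bar: rusty flat steel bar, an offcut, 18 x 105 x 10 mm, loose; has no cut-out, stays where it lies. Origin: middle of its underside, y along the bar
- brush: flat paint brush with wooden handle, 41 x 193 x 14 mm, loose; has no cut-out, stays where it lies. Origin: middle of its underside, y along the brush
Things that resemble listed ones, but are neither listed nor needed, are in the scene too. Of the things that look like the tape_measure, the smallest one is meant.

How it is judged:
By the outcome, as a careful person would: the job done as asked, in the order asked, and still so for the second after the job is handed in, with the robot touching nothing.
It also fails if it takes over 99 s, if anything falls off the work surface, if the arm or the gripper's body presses on something with over 40 N, if the wrist force passes 120 N, or if a joint passes its speed limit or range.

ROBOT

A 6-joint arm with a two-finger parallel gripper is mounted at the origin on a cart in front of the work surface, level with it; the furniture and walls round the work are solid. World frame = base frame: x ahead of the robot, y to its left, z up, the work surface at z = 0. Lengths are in mm, angles in rad, forces in N, time in s.
With the tool pointing down it reaches from about 250 to 775 mm from the base axis. Payload 8.9 kg.
Tool frame: the origin (TCP) lies at the very end of the fingers, on their centre line; the grasp point (between the pads) lies 19 mm behind it; z points along the fingers, y is the line along which they close (so a half turn about z gives the same grasp; the last joint's range is limited). The gripper opens to 85 mm and grips with 20 to 120 N. Pads are 22 mm wide; open, the fingers measure 114 mm over their backs; the gripper's body (76 mm by 85 mm) begins 54 mm behind the grasp point. The pads swing forward as they close: fully open they stand 13 mm farther back than shut.
Start: joints at [1.05, 0.291, -0.153, 1.127, 0, 1.431], TCP at [195.605, 487.199, 231.305] pointing down, gripper open.
Joint ranges: [-2.52, 2.52], [-0.91, 1.74], [-1.3, 1.37], [-1.96, 2.02], [-1.52, 1.47], [-3.14, 3.14]. Speed limits (rad/s): [2.22, 2.22, 2.79, 3.14, 3.14, 3.14].

INTERFACE

Orientations are given as a unit quaternion [w, x, y, z].
In Python, from plant import get_state, viewer, job gives the robot as it stands.
- The arm moves only by the shell command python3 -m inch 'ROWS' [FORCE]. ROWS is JSON, a list of rows, each a list of 7 numbers: the shift along the tool's x, y, z each as a share of 3 cm, from -1 to 1, then the turn, a rotation vector about the tool's x, y, z each as a share of 0.12 rad, from -1 to 1, then the opening, from 0 (shut) to 1 (fully open). In form: [[tx, ty, tz, ax, ay, az, fingers], ...]. A call has 1 to 20 rows; each row shifts and turns the commanded pose from where the row before left it, along the tool's axes as they then stand; what a row does not reach is not made up. A row lasts 1/12 s, in which the tool goes at most 41.7 mm and 7.16 degrees, less where a joint would pass 70% of its speed; a pose out of reach is approached as far as the arm can. A call with a number of a shift or a turn outside -1 to 1 is refused whole. A call with a gripper value outside its range is refused whole. The fingers move at their own pace and stop on an object; FORCE is the grip in N (left out, the last holds). Time passes only in rows, so rows that do not move let the fingers close. It gives the time, the measured TCP pose, the force, the opening and the grip force at its end, in the units of the state.
- get_state(): the state, without advancing time (a new reading comes with each control period).
- viewer.get_image(name): name is "scene" or "top" or "wrist"; returns (picture, depth): 420x560x3 uint8, red, green, blue; 420x560 float32, mm along the optical axis (not along the pixel's ray), 0 where there is no reading.
- viewer.camera_model(name): a dict with "mtx" (3x3 intrinsics, pixels), "rvec" (rotation vector, rad) and "tvec" (3), from world to camera coordinates, as OpenCV has them; the wrist camera has in their place "mount" (4x4, takes a point from camera to tool coordinates, whose origin is the TCP and whose axes are the flange's). Camera axes: x right, y down, z forward; pixel columns grow to the right and rows downward; lengths in mm; the calibration is good to about 2 mm. The wrist camera is an equidistant fisheye: a pixel r from the principal point sees the ray r / f radians off the axis. A picture is of the moment at which its call begins: read the wrist's pose just before it. camera_model takes no time and is no camera call.
- job.hand_in(): hands the job in; it is judged then, once.
The state is a dict: "time": time; "joint_pos": joint angles; "qd": joint speeds; "joint_torque": joint torques, N m; "ee_pos": TCP position; "eef_rot": TCP orientation; "force": force on the tool from outside, world axes, zero at the start; "torque": the same for the moment, N m; "finger_gap": finger opening in mm; "grasp_force": force on a finger pad.
Only numpy, scipy, OpenCV 4.12 (cv2) and the standard library are available. Lean on these libraries where they do the work, as an engineer would, in place of code of your own. Each camera call takes 0.05 s, during which the arm holds its last target. There are 200 camera calls.

## Working session

There is one attempt and no reset: what is moved stays moved. The work goes in short steps, Python scripts to look and compute and a shell command to move; the robot and the scene stay as the last step left them, time stands still between calls to the robot, and variables do not carry over. Pictures are saved under pics/ and viewed, at most 14 in all, crops included, and the job is handed in when it is done.

```bash
ls; mkdir -p pics; cat > h.py <<'E'
import numpy as np, cv2
from plant import get_state, viewer, job
from scipy.spatial.transform import Rotation as R
def cam(n):
    m=viewer.camera_model(n); return np.array(m['mtx'],float),R.from_rotvec(np.ravel(m['rvec'])).as_matrix(),np.ravel(m['tvec'])
def world(n,depth=None):
    "HxWx3 world map from depth"
    K,Rm,t=cam(n); v,u=np.mgrid[0:420,0:560]
    p=np.stack([(u-K[0,2])/K[0,0]*depth,(v-K[1,2])/K[1,1]*depth,depth],-1)
    return (p-t)@Rm
def onplane(n,uv,z):
    K,Rm,t=cam(n); uv=np.atleast_2d(uv).astype(float)
    d=np.c_[(uv[:,0]-K[0,2])/K[0,0],(uv[:,1]-K[1,2])/K[1,1],np.ones(len(uv))]@Rm
    c=-Rm.T@t
    return c+d*((z-c[2])/d[:,2])[:,None]
E
python3 - <<'E'
from h import *
for n in('top','scene'):
    im,d=viewer.get_image(n); cv2.imwrite(f'pics/{n}0.png',cv2.resize(im[...,::-1],(800,600),interpolation=cv2.INTER_CUBIC)); np.savez(f'pics/{n}0.npz',im=im,d=d)
s=get_state();print(s)
print(viewer.camera_model('top'));print(viewer.camera_model('wrist'))
E
```

```text
pics
{'time': 0.1, 'joint_pos': array([ 1.04967622e+00,  2.91210613e-01, -1.54032927e-01,  1.12670122e+00,
        3.41805839e-05,  1.43149311e+00]), 'qd': array([-0.00018186,  0.00020163, -0.00029533,  0.00175842,  0.00123299,
        0.00013041]), 'joint_torque': array([ 1.26905026e-03, -5.37978530e+01,  3.31917715e+01,  9.30474635e-03,
       -2.18347459e-04, -1.09648184e-05]), 'ee_pos': array([195.41432488, 486.86471108, 230.80334786]), 'eef_rot': array([-2.02353618e-04,  1.89750890e-01,  9.81832099e-01, -5.37654717e-04]), 'force': array([0.64656737, 0.39210444, 0.60515658]), 'torque': array([ 0.00759949, -0.00090505,  0.00221102]), 'grasp_force': 0.0, 'finger_gap': 85.38274254274567}
{'mtx': array([[543.58608229,   0.        , 273.29301988],
       [  0.        , 543.58608229, 215.37618623],
       [  0.        ,   0.        ,   1.        ]]), 'rvec': array([ 2.10424025, -2.10371244,  0.22600002]), 'tvec': array([   4.40184722,  532.34078537, 1268.34912897])}
{'mtx': array([[325.1922621 ,   0.        , 284.57820158],
       [  0.        , 325.1922621 , 212.15799691],
       [  0.        ,   0.        ,   1.        ]]), 'mount': array([[ 7.86908583e-05, -9.51530775e-01, -3.07553537e-01,
         7.92909157e+01],
       [ 9.99999973e-01,  8.06892553e-06,  2.30896467e-04,
         2.04099253e+00],
       [-2.17223468e-04, -3.07553547e-01,  9.51530750e-01,
        -1.43220072e+02],
       [ 0.00000000e+00,  0.00000000e+00,  0.00000000e+00,
         1.00000000e+00]])}
```

View pics/top0.png

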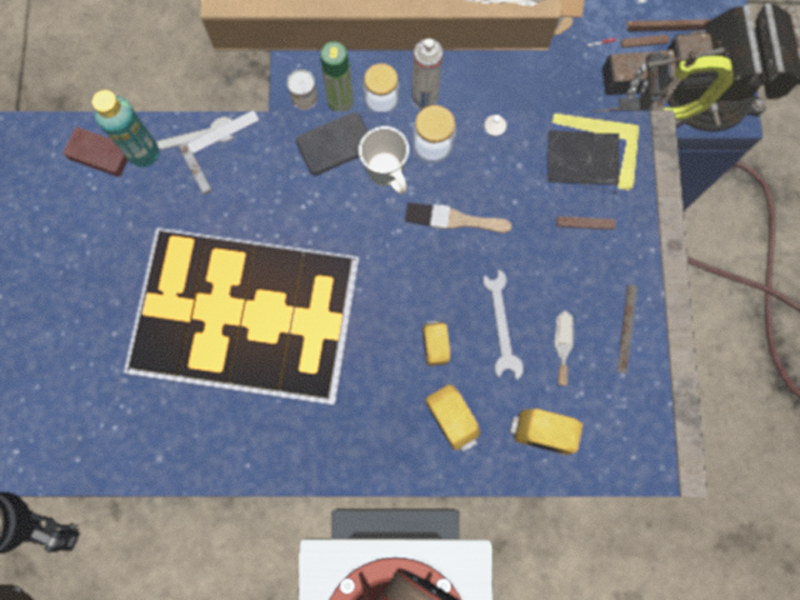

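View pics/scene0.png

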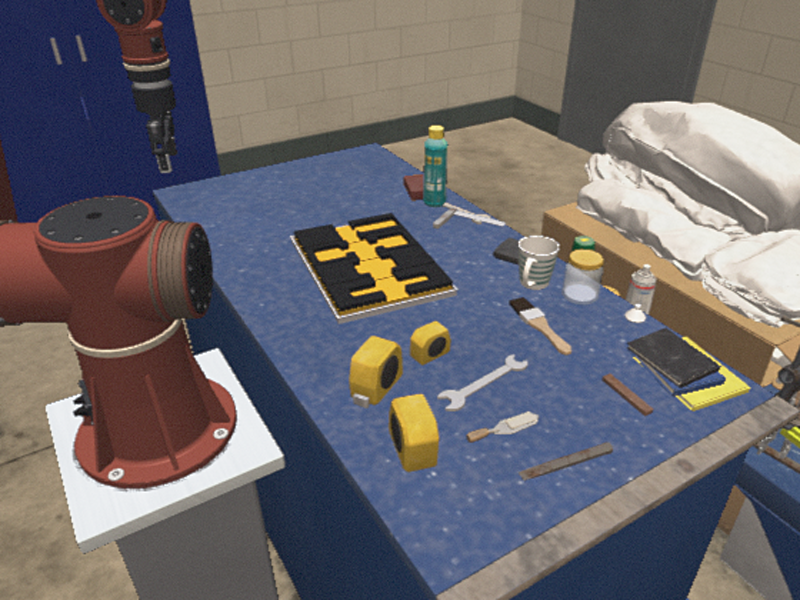

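Top view: spanner (503,325), grey-brown bar (627,328), which is long enough to be the chisel, and a shorter bar (585,222), the flat bar. There are three yellow tapes: (437,343) smallest, (453,417) and (549,430). The trowel is at (564,345) with its blade pointing away from the robot. The tray runs trowel, spanner, tape, chisel from left to right. Next I'll measure them.

```bash
python3 - <<'E'
from h import *
f=np.load('pics/top0.npz'); im,d=f['im'],f['d']; W=world('top',d)
s=.7
C={'spanner':(503,325,8),'chisel':(627,328,17),'bar':(585,222,10),'tapeS':(437,343,62),'t2':(453,417,62),'t3':(549,430,62),'trowel':(564,345,8),'brush':(458,216,14)}
hsv=cv2.cvtColor(im,cv2.COLOR_RGB2HSV)
blue=((hsv[...,0]>105)&(hsv[...,0]<130)&(hsv[...,1]>90)).astype(np.uint8)
n,l=cv2.connectedComponents(1-blue)
for k,(u,v,z) in C.items():
    u,v=int(u*s),int(v*s); lab=l[v-3:v+4,u-3:u+4].ravel(); lab=lab[lab>0]
    if len(lab)==0: print(k,'none');continue
    m=l==np.bincount(lab).argmax(); vv,uu=np.nonzero(m)
    P=onplane('top',np.c_[uu,vv],z)[:,:2].astype(np.float32); r=cv2.minAreaRect(P)
    zz=W[...,2][m]; e=cv2.erode(m.astype(np.uint8),np.ones((3,3)))>0
    print(k,m.sum(),np.round(r[0]),np.round(r[1]),round(r[2],1),'z',np.round(np.percentile(zz,[10,50,90]),0), np.median(W[...,2][e]).round(1), 'col',np.median(im[m],0))
print('table z',np.median(W[330:340,330:460,2]))
y=((hsv[...,0]>18)&(hsv[...,0]<32)&(hsv[...,1]>120))
ty=y[150:290,80:260]; print('foam floor z',np.median(W[150:290,80:260,2][ty]), 'black',np.median(W[165:280,95:245,2][im[165:280,95:245].max(-1)<60]))
a=cv2.resize(im[150:290,80:260],None,fx=4.2,fy=4.2,interpolation=cv2.INTER_CUBIC); cv2.imwrite('pics/tray.png',a[...,::-1]); 
b=cv2.resize(im[130:330,285:465],None,fx=3,fy=3,interpolation=cv2.INTER_CUBIC); cv2.imwrite('pics/tools.png',b[...,::-1])
E
```

```text
spanner 172147 [605.  -9.] [1554. 1104.] 89.9 z [-989.   -8.   32.] -116.5 col [140. 132. 135.]
chisel 172147 [602.  -9.] [1544. 1097.] 89.9 z [-989.   -8.   32.] -116.5 col [140. 132. 135.]
bar 172147 [604.  -9.] [1552. 1102.] 89.9 z [-989.   -8.   32.] -116.5 col [140. 132. 135.]
tapeS 172147 [590.  -8.] [1492. 1060.] 89.9 z [-989.   -8.   32.] -116.5 col [140. 132. 135.]
t2 172147 [590.  -8.] [1492. 1060.] 89.9 z [-989.   -8.   32.] -116.5 col [140. 132. 135.]
t3 172147 [590.  -8.] [1492. 1060.] 89.9 z [-989.   -8.   32.] -116.5 col [140. 132. 135.]
trowel 172147 [605.  -9.] [1554. 1104.] 89.9 z [-989.   -8.   32.] -116.5 col [140. 132. 135.]
brush 172147 [603.  -9.] [1547. 1099.] 89.9 z [-989.   -8.   32.] -116.5 col [140. 132. 135.]
table z 0.43392299401713297
foam floor z 21.219998082789257 black 32.77038498093794
```

View pics/tray.png

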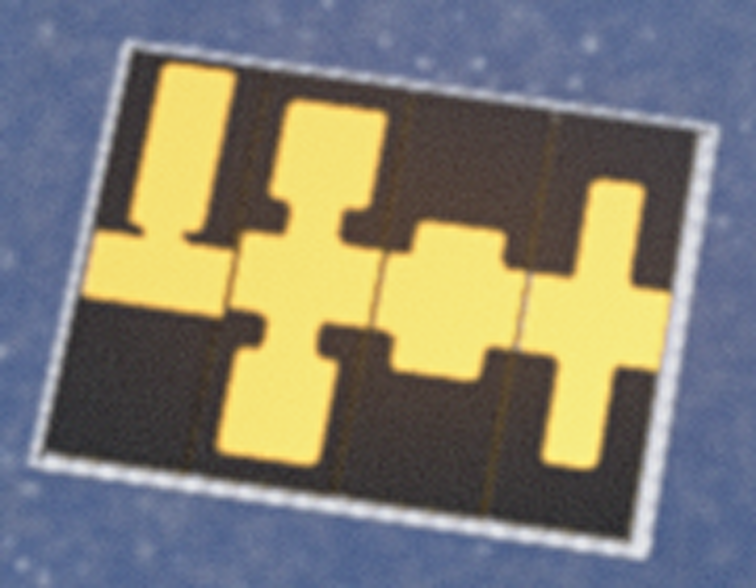

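View pics/tools.png

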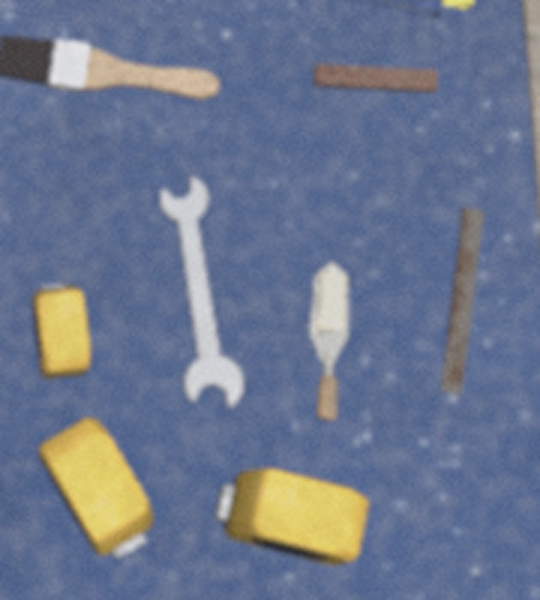

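The tray crop shows the four yellow cut-outs, with channel centres on a line from (155,272) to (597,322) in the crop. In the tools crop, the spanner runs (186,180)-(215,405), the trowel (332,263)-(328,418), the long bar (472,210)-(453,392), the reddish bar (315-437,78), and the small tape is at (62,332). Next I'll turn these pixels into world positions.

```bash
python3 - <<'E'
from h import *
f=np.load('pics/top0.npz'); im,d=f['im'],f['d']; W=world('top',d)
T=lambda p:(np.array(p,float)+.5)/3-.5+[285,130]   # tools crop
Y=lambda p:(np.array(p,float)+.5)/4.2-.5+[80,150]
def L(n,a,b,z,c=T):
    p=onplane('top',np.array([c(a),c(b)]),z)[:,:2]; v=p[1]-p[0]
    print(n,p.round(0).tolist(),'mid',p.mean(0).round(1),'len',np.hypot(*v).round(1),'ang',np.degrees(np.arctan2(v[1],v[0])).round(1))
L('spanner far->near',(185,189),(214,393),8)
L('spanner far->near outer',(184,178),(215,407),8)
L('spanner shank',(191,225),(208,350),8)
L('long bar',(472,210),(453,392),17); L('long bar w',(452,300),(475,302),17)
L('red bar',(315,77),(437,81),10);L('red bar w',(377,66),(376,90),10)
L('trowel near->far',(328,418),(331,262),5);L('handle',(328,418),(329,378),17);L('blade w',(311,320),(350,320),3);L('hw',(319,400),(338,400),17)
L('tape long',(67,375),(58,290),62);L('tape w',(40,335),(90,331),62)
L('t2 long',(130,535),(68,435),70);L('t3',(235,495),(360,530),70)
for n,a in {'long':(463,300),'red':(376,79),'span':(200,290),'tape':(63,332),'t2':(97,485),'t3':(300,515),'handle':(328,400),'blade':(330,310)}.items():
    u,v=np.round(T(a)).astype(int); q=W[v-1:v+2,u-1:u+2].reshape(-1,3); print(n,np.median(q,0).round(1),'z',q[:,2].min().round(1),q[:,2].max().round(1))
# tray
for z in (20,):
    L('spanner head pockets far',(337,103),(268,461),z,Y); L('chisel slot',(617,182),(571,467),z,Y); L('tape slot',(462,227),(436,378),z,Y);L('blade',(199,68),(163,230),z,Y)
    L('channel mids L-R',(88,268),(668,330),z,Y)
L('tray L-R top',(130,48),(712,126),30,Y);L('tray left',(130,48),(40,460),30,Y);L('tray right',(712,126),(642,552),30,Y)
hsv=cv2.cvtColor(im,cv2.COLOR_RGB2HSV)
y=(hsv[...,0]>18)&(hsv[...,0]<32)&(hsv[...,1]>110)
y[:150]=0;y[290:]=0;y[:,:80]=0;y[:,260:]=0
n,l,st,ce=cv2.connectedComponentsWithStats(y.astype(np.uint8))
for i in range(1,n):
    if st[i,4]>50:print(st[i],onplane('top',ce[i],20).round(1))
E
```

```text
spanner far->near [[603.0, -182.0], [428.0, -201.0]] mid [ 515.5 -191.6] len 176.0 ang -173.8
spanner far->near outer [[613.0, -181.0], [416.0, -202.0]] mid [ 514.5 -191.5] len 197.3 ang -174.2
spanner shank [[571.0, -186.0], [464.0, -197.0]] mid [ 517.8 -191.7] len 107.8 ang -174.1
long bar [[582.0, -422.0], [428.0, -396.0]] mid [ 504.9 -409.4] len 156.6 ang 170.5
long bar w [[505.0, -401.0], [503.0, -420.0]] mid [ 504. -410.] len 19.1 ang -95.1
red bar [[702.0, -297.0], [699.0, -402.0]] mid [ 700.6 -349.4] len 105.1 ang -92.0
red bar w [[712.0, -351.0], [691.0, -349.0]] mid [ 701.6 -349.9] len 21.9 ang 174.7
trowel near->far [[408.0, -295.0], [540.0, -304.0]] mid [ 473.8 -299.6] len 132.5 ang -3.8
handle [[406.0, -293.0], [439.0, -295.0]] mid [ 422.7 -293.8] len 33.2 ang -4.1
blade w [[490.0, -285.0], [490.0, -318.0]] mid [ 490.4 -301.7] len 32.7 ang -90.0
hw [[421.0, -286.0], [421.0, -302.0]] mid [ 421.  -293.7] len 15.6 ang -90.0
tape long [[435.0, -76.0], [504.0, -70.0]] mid [469.7 -73.1] len 69.5 ang 5.3
tape w [[468.0, -55.0], [471.0, -95.0]] mid [469.1 -75.1] len 40.3 ang -85
[... 488 characters left out ...]
kets far [[649.0, 295.0], [430.0, 326.0]] mid [539.3 310.3] len 221.6 ang 172.1
chisel slot [[599.0, 123.0], [426.0, 147.0]] mid [512.6 135.3] len 174.8 ang 172.2
tape slot [[571.0, 216.0], [479.0, 228.0]] mid [525.2 222.3] len 93.0 ang 172.4
blade [[671.0, 381.0], [569.0, 396.0]] mid [620.4 388.4] len 103.1 ang 171.3
channel mids L-R [[546.0, 440.0], [508.0, 91.0]] mid [527.  265.5] len 350.5 ang -96.2
tray L-R top [[681.0, 420.0], [631.0, 66.0]] mid [656.2 243.2] len 358.0 ang -98.0
tray left [[681.0, 420.0], [429.0, 457.0]] mid [554.8 438.5] len 254.7 ang 171.9
tray right [[631.0, 66.0], [375.0, 104.0]] mid [503.3  84.8] len 259.0 ang 171.6
[ 100  165  139   97 5947] [[539.3 272.   20. ]]
```

Identified. The long bar (157x19 mm, 16 high) is the chisel and the 105x20 mm bar is the flat bar. The small tape (about 40 mm wide, 62 high) is the one I want. The larger tapes at (97,485) and (300,515) in the crop stand about 85 high, so they are the decoys. The inlay y axis points at about -8° in the world.

```bash
cat >> h.py <<'E'
def nav(x,y,z,hd):
    "turn (rotvec/0.12) to tool-down with closing axis at heading hd deg; then shift/30 in the turned frame"
    s=get_state(); q=s['eef_rot']; A=R.from_quat([q[1],q[2],q[3],q[0]]); h=np.radians(hd)
    ty=np.array([np.cos(h),np.sin(h),0]); tz=np.array([0,0,-1.]); B=R.from_matrix(np.c_[np.cross(ty,tz),ty,tz])
    print('turn',((A.inv()*B).as_rotvec()/.12).round(2),'shift',(B.inv().apply(np.array([x,y,z])-s['ee_pos'])/30).round(2),'t',round(s['time'],2),'pos',s['ee_pos'].round(1),'gap',round(s['finger_gap'],1),'F',s['force'].round(1),'grip',round(s['grasp_force'],1))
E
python3 -c "
from h import *
nav(515,-191.5,150,96)"
```

```text
turn [-0.01 -0.   -4.05] shift [ -8.23 -23.6    2.69] t 0.1 pos [195.4 486.9 230.8] gap 85.4 F [0.6 0.4 0.6] grip 0.0
```

```bash
python3 -m inch '[[0,0,0,0,0,-1,0.6],[0,0,0,0,0,-1,0.6],[0,0,0,0,0,-1,0.6],[0,0,0,0,0,-1,0.6],[-0.34,-0.98,0.1,0,0,0,0.6],[-0.34,-0.98,0.1,0,0,0,0.6],[-0.34,-0.98,0.1,0,0,0,0.6],[-0.34,-0.98,0.1,0,0,0,0.6],[-0.34,-0.98,0.1,0,0,0,0.6],[-0.34,-0.98,0.1,0,0,0,0.6],[-0.34,-0.98,0.1,0,0,0,0.6],[-0.34,-0.98,0.1,0,0,0,0.6],[-0.34,-0.98,0.1,0,0,0,0.6],[-0.34,-0.98,0.1,0,0,0,0.6],[-0.34,-0.98,0.1,0,0,0,0.6],[-0.34,-0.98,0.1,0,0,0,0.6],[-0.34,-0.98,0.1,0,0,0,0.6],[-0.34,-0.98,0.1,0,0,0,0.6],[-0.34,-0.98,0.1,0,0,0,0.6],[-0.34,-0.98,0.1,0,0,0,0.6]]' && python3 -m inch '[[-0.34,-0.98,0.1,0,0,0,0.6],[-0.34,-0.98,0.1,0,0,0,0.6],[-0.34,-0.98,0.1,0,0,0,0.6],[-0.34,-0.98,0.1,0,0,0,0.6],[-0.34,-0.98,0.1,0,0,0,0.6],[-0.34,-0.98,0.1,0,0,0,0.6],[-0.34,-0.98,0.1,0,0,0,0.6],[-0.34,-0.98,0.1,0,0,0,0.6],[0,0,0,0,0,0,0.6],[0,0,0,0,0,0,0.6]]'; python3 -c "
from h import *
nav(515,-191.5,150,96)
im,d=viewer.get_image('wrist'); cv2.imwrite('pics/w1.png',im[...,::-1])"
```

```text
time: 1.77
ee_pos: [404.3, 33.5, 183.1]
eef_rot: [-0.0, -0.049, 0.999, 0.0]
force: [0.9, 0.2, -0.1]
finger_gap: 51.3
grasp_force: 0.0
time: 2.6
ee_pos: [508.3, -192.0, 158.5]
eef_rot: [-0.001, -0.048, 0.999, 0.0]
force: [-0.7, 0.7, -0.6]
finger_gap: 51.2
grasp_force: 0.0
turn [ 0.01 -0.01 -0.07] shift [-0.22 -0.01  0.28] t 2.6 pos [ 508.3 -192.   158.5] gap 51.2 F [-0.7  0.7 -0.6] grip 0.0
```

View pics/w1.png

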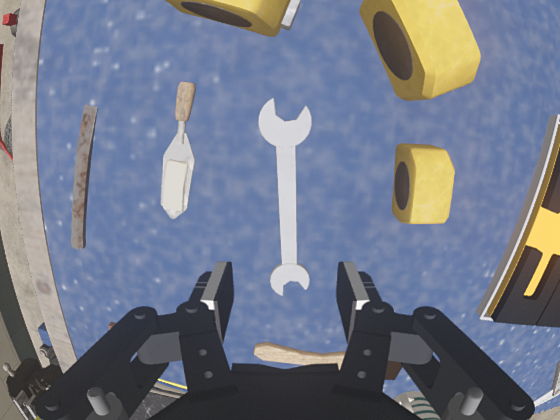

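The wrist view shows the spanner shank running (286,150)-(289,255), centred between the fingers, with heads at (285,120) and (290,280). I'll refine its pose with the fisheye model.

```bash
cat >> h.py <<'E'
def wr(uv,z):
    m=viewer.camera_model('wrist'); K=m['mtx']; M=m['mount']; s=get_state(); q=s['eef_rot']; A=R.from_quat([q[1],q[2],q[3],q[0]])
    uv=np.atleast_2d(uv).astype(float); a=(uv-[K[0,2],K[1,2]])/K[0,0]; th=np.hypot(*a.T); k=np.sin(th)/np.maximum(th,1e-9)
    d=A.apply(np.c_[a*k[:,None],np.cos(th)]@M[:3,:3].T); c=A.apply(M[:3,3])+s['ee_pos']
    return c+d*((z-c[2])/d[:,2])[:,None]
E
python3 - <<'E'
from h import *
for n,a,b,z in [('shank',(286,155),(289,250),8),('ends',(285,97),(290,296),8),('chisel',(92,106),(79,248),15),('trowel',(186,82),(174,218),8),('tape',(438,146),(434,222),62)]:
    p=wr([a,b],z)[:,:2]; v=p[0]-p[1]; print(n,p.round(1).tolist(),p.mean(0).round(1),np.hypot(*v).round(1),np.degrees(np.arctan2(v[1],v[0])).round(1))
E
```

```text
shank [[469.6, -191.0], [562.8, -178.8]] [ 516.2 -184.9] 94.0 -172.5
ends [[417.3, -197.1], [616.5, -172.2]] [ 516.9 -184.6] 200.8 -172.9
chisel [[431.5, -385.1], [586.2, -413.2]] [ 508.9 -399.1] 157.2 169.7
trowel [[408.9, -288.4], [540.7, -295.7]] [ 474.8 -292. ] 132.0 176.8
tape [[439.9, -72.7], [503.2, -62.3]] [471.6 -67.5] 64.1 -170.6
```

```bash
python3 -c "
from h import *
nav(516,-188.5,3,96.5)"
```

```text
turn [ 0.01 -0.01 -0.13] shift [-0.28  0.05  5.19] t 2.65 pos [ 507.8 -190.9  158.6] gap 51.1 F [-0.6  0.2  0.7] grip 0.0
```

```bash
python3 -m inch '[[-0.28,0.05,0.9,0,0,-0.13,0.6],[0,0,0.9,0,0,0,0.6],[0,0,0.9,0,0,0,0.6],[0,0,0.9,0,0,0,0.5],[0,0,0.9,0,0,0,0.5],[0,0,0.5,0,0,0,0.5],[0,0,0.12,0,0,0,0.5],[0,0,0,0,0,0,0.5]]' 40; python3 -c "
from h import *
nav(516,-188.5,3,96.5)"
```

```text
time: 3.32
ee_pos: [515.6, -187.3, 5.2]
eef_rot: [-0.001, -0.057, 0.998, 0.001]
force: [0.4, 0.0, 0.6]
finger_gap: 43.0
grasp_force: 0.0
turn [ 0.01 -0.02  0.01] shift [-0.01 -0.04  0.07] t 3.32 pos [ 515.6 -187.3    5.2] gap 43.0 F [0.4 0.  0.6] grip 0.0
```

```bash
python3 -m inch '[[0,0,0.05,0,0,0,0],[0,0,0,0,0,0,0],[0,0,0,0,0,0,0],[0,0,0,0,0,0,0],[0,0,0,0,0,0,0],[0,0,0,0,0,0,0]]' 50; python3 -m inch '[[0,0,-0.4,0,0,0,0],[0,0,-1,0,0,0,0],[0,0,-1,0,0,0,0],[0,0,-1,0,0,0,0],[0,0,-1,0,0,0,0],[0,0,0,0,0,0,0]]'; python3 -c "
from h import *
nav(539.3,310.3,150,82)"
```

```text
time: 3.82
ee_pos: [517.5, -188.8, 5.6]
eef_rot: [0.001, -0.057, 0.998, -0.0]
force: [-1.0, 1.6, 6.5]
finger_gap: 14.3
grasp_force: 48.8
time: 4.32
ee_pos: [519.8, -190.3, 142.6]
eef_rot: [0.004, -0.057, 0.998, -0.002]
force: [1.4, -1.2, -1.5]
finger_gap: 13.6
grasp_force: 49.0
turn [-0.04  0.07  2.11] shift [ 1.68 16.61 -0.25] t 4.32 pos [ 519.8 -190.3  142.6] gap 13.6 F [ 1.4 -1.2 -1.5] grip 49.0
```

```bash
python3 -c "
from h import *
im,d=viewer.get_image('wrist'); cv2.imwrite('pics/w2.png',im[60:,120:440,::-1])"
```

```text
(no output)
```

View pics/w2.png

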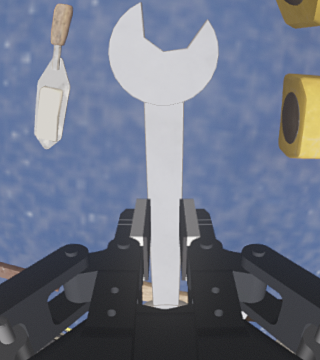

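The spanner is held by the shank and centred between the pads. I'll carry it to above the spanner inlay.

```bash
python3 -m inch '[[0,0,0,0,0,0.7,0],[0,0,0,0,0,0.7,0],[0,0,0,0,0,0.7,0],[0.1,0.97,-0.02,0,0,0,0],[0.1,0.97,-0.02,0,0,0,0],[0.1,0.97,-0.02,0,0,0,0],[0.1,0.97,-0.02,0,0,0,0],[0.1,0.97,-0.02,0,0,0,0],[0.1,0.97,-0.02,0,0,0,0],[0.1,0.97,-0.02,0,0,0,0],[0.1,0.97,-0.02,0,0,0,0],[0.1,0.97,-0.02,0,0,0,0],[0.1,0.97,-0.02,0,0,0,0],[0.1,0.97,-0.02,0,0,0,0],[0.1,0.97,-0.02,0,0,0,0],[0.1,0.97,-0.02,0,0,0,0],[0.1,0.97,-0.02,0,0,0,0],[0.1,0.97,-0.02,0,0,0,0],[0.1,0.97,-0.02,0,0,0,0],[0.1,0.97,-0.02,0,0,0,0]]'; python3 -m inch '[[0,0,0,0,0,0,0],[0,0,0,0,0,0,0]]'; python3 -c "
from h import *
nav(539.3,310.3,150,82)
im,d=viewer.get_image('wrist'); cv2.imwrite('pics/w3.png',im[...,::-1]); np.savez('pics/w3.npz',im=im,d=d)
im,d=viewer.get_image('top'); cv2.imwrite('pics/t3.png',cv2.resize(im[130:310,60:300],None,fx=3,fy=3,interpolation=cv2.INTER_CUBIC)[...,::-1])"
```

```text
time: 6.03
ee_pos: [533.5, 309.6, 145.6]
eef_rot: [-0.001, 0.069, 0.998, -0.0]
force: [0.4, 0.2, -1.3]
finger_gap: 13.8
grasp_force: 48.8
time: 6.2
ee_pos: [533.4, 309.4, 145.3]
eef_rot: [-0.001, 0.068, 0.998, -0.0]
force: [0.3, -0.2, -1.8]
finger_gap: 14.1
grasp_force: 48.9
turn [-0.01 -0.01  0.03] shift [-0.19  0.06 -0.16] t 6.2 pos [533.4 309.4 145.3] gap 14.1 F [ 0.3 -0.2 -1.8] grip 48.9
```

View pics/w3.png

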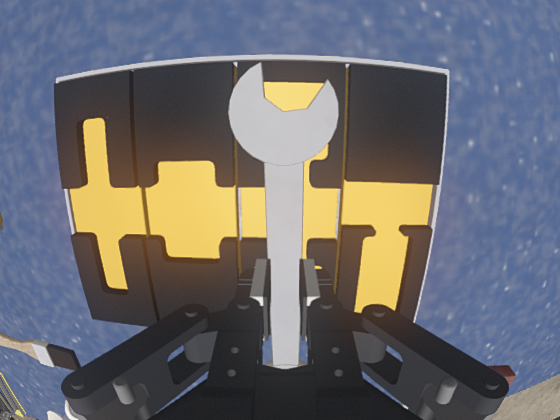

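The wrist view shows the spanner over its inlay. The seams at (236,100) and (347,100) bound the inlay, and the channel lies between rows 185 and 235. I'll cross-check the inlay centre with the wrist camera, along with the spanner's pitch.

```bash
python3 - <<'E'
from h import *
f=np.load('pics/w3.npz'); d=f['d']
p=wr([(236,100),(347,100)],31); print('seams@31',p.round(1).tolist(),p.mean(0).round(1))
p=wr([(238,187),(343,181)],31); print('chan near corners',p.round(1).tolist(),p.mean(0).round(1))
p=wr([(239,238),(340,231)],20); print('chan far corners',p.round(1).tolist())
for c in [(147,212),(244,214)]: print(c,wr(c,20).round(1))
p=wr([(186,162),(193,258)],20);print('tape pocket ends',p.round(1).tolist(),p.mean(0).round(1))
p=wr([(93,119),(118,289)],20);print('chisel slot ends',p.round(1).tolist(),p.mean(0).round(1))
print('shank depths',[ (q,round(float(np.median(d[q[1]-2:q[1]+3,q[0]-2:q[0]+3])),1)) for q in [(250,130),(284,150),(284,180),(285,210),(286,240)]])
# heights from depth: along optical axis
m=viewer.camera_model('wrist');K=m['mtx'];M=m['mount'];s=get_state();q=s['eef_rot'];A=R.from_quat([q[1],q[2],q[3],q[0]])
for (u,v) in [(250,100),(284,140),(284,165),(284,190),(285,215),(286,240),(90,210),(400,210),(400,100)]:
    a=(np.array([u,v])-[K[0,2],K[1,2]])/K[0,0];th=np.hypot(*a);r=np.r_[a*np.sin(th)/th,np.cos(th)];dd=np.median(d[v-2:v+3,u-2:u+3])
    print((u,v),(A.apply(M[:3,:3]@(r/r[2]*dd)+M[:3,3])+s['ee_pos']).round(1))
E
```

```text
seams@31 [[441.7, 284.0, 31.0], [453.2, 370.4, 31.0]] [447.4 327.2  31. ]
chan near corners [[511.6, 274.1, 31.0], [518.3, 360.1, 31.0]] [515.  317.1  31. ]
chan far corners [[560.4, 264.5, 20.0], [566.2, 355.2, 20.0]]
(147, 212) [[524.2 182.5  20. ]]
(244, 214) [[538.6 273.1  20. ]]
tape pocket ends [[485.3, 230.8, 20.0], [575.0, 216.7, 20.0]] [530.1 223.8  20. ]
chisel slot ends [[428.5, 146.4, 20.0], [602.7, 120.8, 20.0]] [515.6 133.6  20. ]
shank depths [((250, 130), 137.1), ((284, 150), 139.4), ((284, 180), 144.6), ((285, 210), 148.8), ((286, 240), 153.6)]
(250, 100) [449.2 306.5 147.3]
(284, 140) [468.6 318.5 147.9]
(284, 165) [479.7 317.  147. ]
(284, 190) [490.9 315.4 147. ]
(285, 215) [502.7 314.2 147.1]
(286, 240) [515.2 313.  146.8]
(90, 210) [512.8 119.8  21.8]
(400, 210) [553.5 411.6  21.9]
(400, 100) [456.6 413.6  34.2]
```

```bash
python3 -m inch '[[-0.23,0.1,0.5,0,0,0.1,0],[0,0,0.9,0,0,0,0],[0,0,0.9,0,0,0,0],[0,0,0.9,0,0,0,0],[0,0,0,0,0,0,0],[0,0,0,0,0,0,0]]'; python3 -c "
from h import *
nav(540.5,312.5,29,81.5)
im,d=viewer.get_image('wrist'); cv2.imwrite('pics/w4.png',im[...,::-1])"
```

```text
time: 6.8
ee_pos: [540.4, 308.7, 49.6]
eef_rot: [-0.001, 0.076, 0.997, -0.001]
force: [0.1, 0.4, -1.7]
finger_gap: 13.8
grasp_force: 49.0
turn [-0.02 -0.02 -0.03] shift [0.02 0.12 0.69] t 6.8 pos [540.4 308.7  49.6] gap 13.8 F [ 0.1  0.4 -1.7] grip 49.0
```

View pics/w4.png

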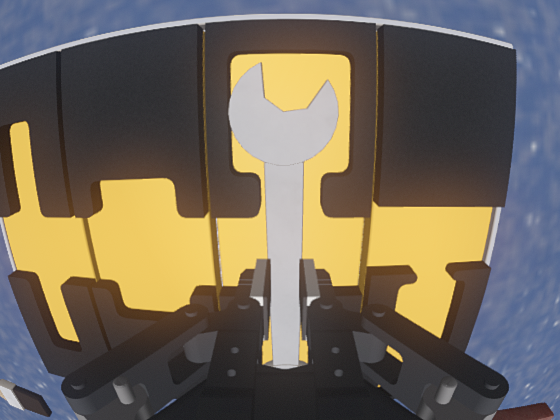

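The pocket spans columns 231-351 and the head 229-339, so the spanner needs about 3.7 mm in +y. That agrees with the computed 0.12. Lengthwise it looks right.

```bash
python3 -m inch '[[0,0.12,0,0,0,0,0],[0,0,0.3,0,0,0,0],[0,0,0.3,0,0,0,0],[0,0,0.1,0,0,0,0],[0,0,0,0,0,0,0],[0,0,0,0,0,0,0]]'; python3 -c "
from h import *
nav(540.5,312.5,26,81.5)"
```

```text
time: 7.35
ee_pos: [541.7, 313.8, 29.1]
eef_rot: [-0.0, 0.075, 0.997, -0.0]
force: [-0.4, -0.1, -1.3]
finger_gap: 13.9
grasp_force: 49.0
turn [-0.   -0.01 -0.01] shift [ 0.03 -0.05  0.1 ] t 7.35 pos [541.7 313.8  29.1] gap 13.9 F [-0.4 -0.1 -1.3] grip 49.0
```

```bash
python3 -m inch '[[0,0,0.05,0,0,0,0],[0,0,0.05,0,0,0,0],[0,0,0,0,0,0,0]]'; python3 -m inch '[[0,0,0.05,0,0,0,0],[0,0,0.05,0,0,0,0],[0,0,0,0,0,0,0]]'
```

```text
time: 7.6
ee_pos: [542.3, 314.0, 26.8]
eef_rot: [0.0, 0.075, 0.997, 0.0]
force: [-0.3, -0.0, 0.6]
finger_gap: 13.8
grasp_force: 50.5
time: 7.85
ee_pos: [542.5, 314.1, 26.4]
eef_rot: [0.001, 0.075, 0.997, 0.0]
force: [-9.8, -4.2, 28.5]
finger_gap: 14.2
grasp_force: 58.7
```

It's in contact at the floor height. I'll ease off, release, rise and verify.

```bash
python3 -m inch '[[0,0,-0.06,0,0,0,0],[0,0,0,0,0,0,0.4],[0,0,0,0,0,0,0.4],[0,0,0,0,0,0,0.4],[0,0,0,0,0,0,0.4],[0,0,-0.5,0,0,0,0.4],[0,0,-1,0,0,0,0.4],[0,0,-1,0,0,0,0.5],[0,0,-1,0,0,0,0.6],[0,0,-0.8,0,0,0,0.6]]'; python3 -c "
from h import *
nav(506.5,-404.5,150,80.3)
im,d=viewer.get_image('wrist'); cv2.imwrite('pics/w5.png',im[...,::-1])"
```

```text
time: 8.68
ee_pos: [542.4, 314.1, 156.2]
eef_rot: [0.001, 0.075, 0.997, 0.0]
force: [-0.2, 0.5, -0.5]
finger_gap: 51.0
grasp_force: 0.0
turn [0.01 0.01 0.16] shift [ -2.86 -23.81   0.21] t 8.68 pos [542.4 314.1 156.2] gap 51.0 F [-0.2  0.5 -0.5] grip 0.0
```

View pics/w5.png

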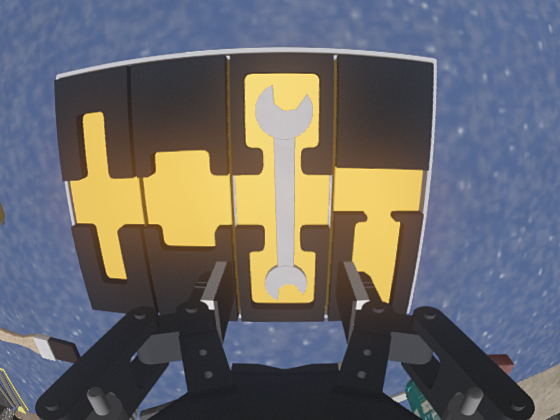

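The spanner is seated, with heads at (285,110) and (285,285) inside their pockets. Next is the chisel.

```bash
python3 -m inch '[[-0.12,-0.99,0,0,0,0.16,0.6],[-0.12,-0.99,0,0,0,0,0.6],[-0.12,-0.99,0,0,0,0,0.6],[-0.12,-0.99,0,0,0,0,0.6],[-0.12,-0.99,0,0,0,0,0.6],[-0.12,-0.99,0,0,0,0,0.6],[-0.12,-0.99,0,0,0,0,0.6],[-0.12,-0.99,0,0,0,0,0.6],[-0.12,-0.99,0,0,0,0,0.6],[-0.12,-0.99,0,0,0,0,0.6],[-0.12,-0.99,0,0,0,0,0.6],[-0.12,-0.99,0,0,0,0,0.6],[-0.12,-0.99,0,0,0,0,0.6],[-0.12,-0.99,0,0,0,0,0.6],[-0.12,-0.99,0,0,0,0,0.6],[-0.12,-0.99,0,0,0,0,0.6],[-0.12,-0.99,0,0,0,0,0.6],[-0.12,-0.99,0,0,0,0,0.6],[-0.12,-0.99,0,0,0,0,0.6],[-0.12,-0.99,0,0,0,0,0.6]]'; python3 -m inch '[[-0.12,-0.99,0,0,0,0,0.6],[-0.12,-0.99,0,0,0,0,0.6],[-0.12,-0.99,0,0,0,0,0.6],[-0.12,-0.99,0,0,0,0,0.6],[0,0,0,0,0,0,0.6],[0,0,0,0,0,0,0.6]]'; python3 -c "
from h import *
nav(506.5,-404.5,150,80.3)
im,d=viewer.get_image('wrist'); cv2.imwrite('pics/w6.png',im[...,::-1])"
```

```text
time: 10.4
ee_pos: [513.1, -285.2, 153.7]
eef_rot: [-0.0, 0.085, 0.996, 0.0]
force: [0.4, 0.1, 0.5]
finger_gap: 51.3
grasp_force: 0.0
time: 10.9
ee_pos: [507.0, -404.5, 153.2]
eef_rot: [-0.0, 0.086, 0.996, 0.0]
force: [-0.3, 1.0, 0.0]
finger_gap: 51.3
grasp_force: 0.0
turn [ 0.   -0.01 -0.02] shift [ 0.02 -0.    0.11] t 10.9 pos [ 507.  -404.5  153.2] gap 51.3 F [-0.3  1.   0. ] grip 0.0
```

View pics/w6.png

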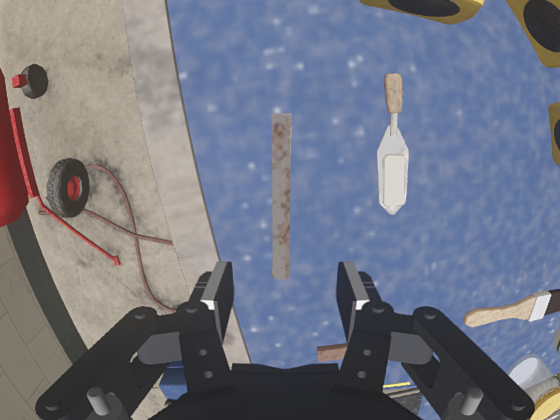

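The bar runs (282,114)-(281,279). I'll check it in an enlarged crop and a depth profile, since it must be 158 x 18 x 17 mm with an octagonal section.

```bash
python3 - <<'E'
from h import *
im,d=viewer.get_image('wrist'); cv2.imwrite('pics/c6.png',cv2.resize(im[100:375,250:430],None,fx=2.1,fy=2.1,interpolation=cv2.INTER_CUBIC)[...,::-1])
m=viewer.camera_model('wrist');K=m['mtx'];M=m['mount'];s=get_state();q=s['eef_rot'];A=R.from_quat([q[1],q[2],q[3],q[0]])
v,u=np.mgrid[0:420,0:560]; a=np.stack([(u-K[0,2]),(v-K[1,2])],-1)/K[0,0]; th=np.hypot(a[...,0],a[...,1])
w=np.dstack([a*(np.tan(th)/np.maximum(th,1e-9))[...,None],np.ones_like(th)])*d[...,None]
P=A.apply((w.reshape(-1,3)@M[:3,:3].T+M[:3,3])).reshape(420,560,3)+s['ee_pos']
for r0 in (114,130,190,260,278): print(r0,np.median(P[r0-3:r0+4,268:298:2,2],0).round(0))
print('red',np.median(P[350:356,325:340,2]).round(1),'table',np.median(P[180:220,310:350,2]).round(1))
p=wr([(282,113),(281,280),(273,190),(291,190)],17)[:,:2];v=p[0]-p[1]; print(p.round(1).tolist(),np.hypot(*v),np.hypot(*(p[2]-p[3])),np.degrees(np.arctan2(v[1],v[0])),p[:2].mean(0))
E
```

```text
114 [1. 1. 9. 9. 9. 9. 9. 9. 9. 8. 8. 0. 1. 0. 1.]
130 [ 1. 10. 11. 12. 12. 12. 12. 12. 11. 11. 10.  1.  1.  1.  1.]
190 [ 0.  1. 15. 16. 16. 17. 17. 17. 16. 15. 12.  1.  1.  1.  1.]
260 [ 0.  0. 14. 16. 17. 17. 17. 17. 16. 13.  1.  1.  0.  1.  1.]
278 [ 1.  0. 12. 16. 18. 17. 18. 17. 16. 13.  0.  0.  0.  0.  1.]
red 10.6 table 0.8
[[431.7, -389.5], [587.7, -417.5], [497.0, -408.8], [499.7, -393.1]] 158.48936799414457 15.955878159013109 169.8169210008688 [ 509.69544803 -403.4616151 ]
```

View pics/c6.png

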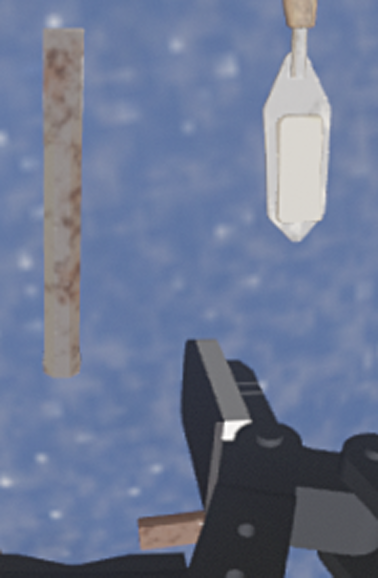

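The crop confirms the chisel: chamfered octagon section, 17 high, tapering to 9 mm at the near edge, 158 mm long. The trowel and the reddish flat bar are separate. I'll pick the chisel.

```bash
python3 -m inch '[[-0.05,0,0.9,0,0,0,0.6],[0,0,0.9,0,0,0,0.6],[0,0,0.9,0,0,0,0.6],[0,0,0.9,0,0,0,0.5],[0,0,0.9,0,0,0,0.5],[0,0,0.35,0,0,0,0.5],[0,0,0,0,0,0,0.5],[0,0,0,0,0,0,0]]' 60; python3 -m inch '[[0,0,0,0,0,0,0],[0,0,0,0,0,0,0],[0,0,0,0,0,0,0],[0,0,0,0,0,0,0],[0,0,0,0,0,0,0]]'
```

```text
time: 11.67
ee_pos: [509.4, -402.9, 9.3]
eef_rot: [-0.0, 0.084, 0.996, 0.0]
force: [-0.3, 0.1, 1.0]
finger_gap: 31.7
grasp_force: 0.0
time: 12.08
ee_pos: [510.7, -403.9, 12.6]
eef_rot: [0.002, 0.084, 0.996, -0.001]
force: [-2.4, 6.6, 19.2]
finger_gap: 11.4
grasp_force: 58.1
```

```bash
python3 -c "
from h import *
im,d=viewer.get_image('wrist'); cv2.imwrite('pics/c7.png',cv2.resize(im[200:400,180:390],None,fx=3,fy=3,interpolation=cv2.INTER_CUBIC)[...,::-1])"
```

```text
(no output)
```

View pics/c7.png

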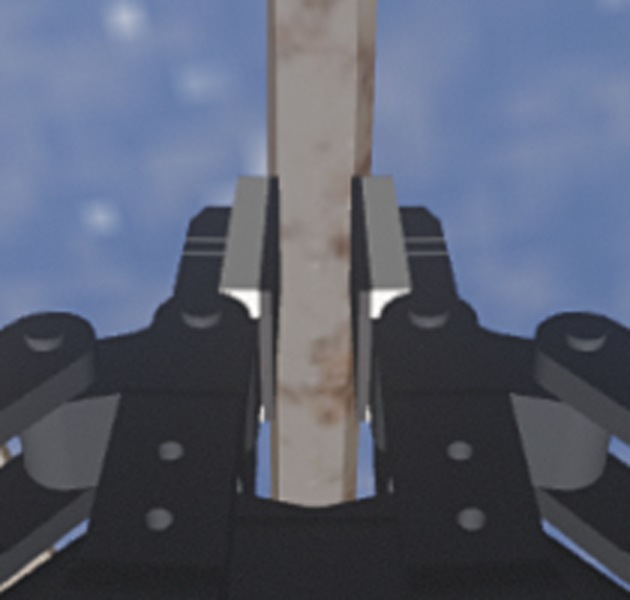

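The pads closed on the upper chamfers because the fingertips are too high. I'll reopen, go lower and regrip.

```bash
python3 -m inch '[[0,0,0,0,0,0,0.45],[0,0,0,0,0,0,0.45],[0,0,0,0,0,0,0.45],[0,0,0,0,0,0,0.45]]'; python3 -c "
from h import *
nav(508,-404.5,2,80)"
```

```text
time: 12.47
ee_pos: [509.3, -403.8, 9.3]
eef_rot: [0.0, 0.085, 0.996, -0.0]
force: [0.1, -0.2, -0.5]
finger_gap: 38.1
grasp_force: 0.0
turn [-0.    0.01  0.04] shift [ 0.04 -0.03  0.24] t 12.47 pos [ 509.3 -403.8    9.3] gap 38.1 F [ 0.1 -0.2 -0.5] grip 0.0
```

```bash
python3 -m inch '[[0,0,0.15,0,0,0,0.45],[0,0,0.08,0,0,0,0.45],[0,0,0,0,0,0,0.2],[0,0,0,0,0,0,0],[0,0,0,0,0,0,0],[0,0,0,0,0,0,0],[0,0,0,0,0,0,0],[0,0,0,0,0,0,0]]' 70
```

```text
time: 13.13
ee_pos: [509.0, -403.4, 1.6]
eef_rot: [-0.0, 0.085, 0.996, 0.0]
force: [0.3, -0.3, -1.9]
finger_gap: 15.0
grasp_force: 68.2
```

```bash
python3 -m inch '[[0,0,-0.4,0,0,0,0],[0,0,-1,0,0,0,0],[0,0,-1,0,0,0,0],[0,0,-1,0,0,0,0],[0,0,-1,0,0,0,0],[0,0,-0.5,0,0,0,0],[0,0,0,0,0,0,0]]'; cat >> h.py <<'E'
def wmap(d):
    m=viewer.camera_model('wrist');K=m['mtx'];M=m['mount'];s=get_state();q=s['eef_rot'];A=R.from_quat([q[1],q[2],q[3],q[0]])
    v,u=np.mgrid[0:420,0:560]; a=np.stack([(u-K[0,2]),(v-K[1,2])],-1)/K[0,0]; th=np.hypot(a[...,0],a[...,1])
    w=np.dstack([a*(np.tan(th)/np.maximum(th,1e-9))[...,None],np.ones_like(th)])*d[...,None]
    return A.apply((w.reshape(-1,3)@M[:3,:3].T+M[:3,3])).reshape(420,560,3)+s['ee_pos']
E
python3 - <<'E'
from h import *
nav(513.8,134.5,150,81.7)
im,d=viewer.get_image('wrist'); cv2.imwrite('pics/w8.png',im[...,::-1]); P=wmap(d)
for r in range(40,250,15):
    c=np.nonzero(P[r,240:330,2]>100)[0]+240
    if len(c): print(r,c.min(),c.max(),np.median(P[r,c],0).round(1),P[r,c,2].max().round(1))
E
```

```text
time: 13.72
ee_pos: [510.9, -405.2, 154.1]
eef_rot: [0.003, 0.085, 0.996, -0.002]
force: [0.0, -1.1, -2.1]
finger_gap: 15.0
grasp_force: 68.6
turn [-0.04  0.05 -0.2 ] shift [ 2.5  17.82  0.14] t 13.72 pos [ 510.9 -405.2  154.1] gap 15.0 F [ 0.  -1.1 -2.1] grip 68.6
115 267 306 [ 434.6 -388.6  158.8] 160.0
130 267 307 [ 440.8 -389.4  159.9] 161.8
145 266 306 [ 446.7 -390.9  160.8] 162.3
160 266 306 [ 452.8 -391.9  161.5] 162.5
175 266 305 [ 458.9 -392.7  162.2] 294.3
190 267 305 [ 465.  -394.   163.1] 164.8
205 267 304 [ 470.9 -395.2  163.9] 165.6
220 267 304 [ 477.3 -396.3  164.7] 166.3
235 267 303 [ 483.6 -397.5  165.8] 167.7
```

The chisel is held nearly level. I'll carry it to the chisel inlay.

```bash
python3 -m inch '[[0.14,0.99,0,0,0,-0.2,0],[0.14,0.99,0,0,0,0,0],[0.14,0.99,0,0,0,0,0],[0.14,0.99,0,0,0,0,0],[0.14,0.99,0,0,0,0,0],[0.14,0.99,0,0,0,0,0],[0.14,0.99,0,0,0,0,0],[0.14,0.99,0,0,0,0,0],[0.14,0.99,0,0,0,0,0],[0.14,0.99,0,0,0,0,0],[0.14,0.99,0,0,0,0,0],[0.14,0.99,0,0,0,0,0],[0.14,0.99,0,0,0,0,0],[0.14,0.99,0,0,0,0,0],[0.14,0.99,0,0,0,0,0],[0.14,0.99,0,0,0,0,0],[0.14,0.99,0,0,0,0,0],[0.14,0.99,0,0,0,0,0],[0,0,0,0,0,0,0],[0,0,0,0,0,0,0]]'; python3 -c "
from h import *
nav(514,135.5,60,81.7)"
```

```text
time: 15.43
ee_pos: [511.2, 137.6, 147.5]
eef_rot: [-0.001, 0.071, 0.997, -0.0]
force: [-0.5, 0.8, -2.2]
finger_gap: 15.2
grasp_force: 68.9
turn [-0.01 -0.02  0.02] shift [-0.1  -0.06  2.92] t 15.43 pos [511.2 137.6 147.5] gap 15.2 F [-0.5  0.8 -2.2] grip 68.9
```

```bash
python3 -m inch '[[-0.1,0,0.97,0,0,0,0],[0,0,0.97,0,0,0,0],[0,0,0.97,0,0,0,0],[0,0,0.2,0,0,0,0],[0,0,0,0,0,0,0],[0,0,0,0,0,0,0]]'; python3 -c "
from h import *
nav(514,138,60,81.7)
im,d=viewer.get_image('wrist'); cv2.imwrite('pics/w9.png',im[...,::-1])"
```

```text
time: 15.93
ee_pos: [515.5, 135.3, 56.0]
eef_rot: [-0.0, 0.073, 0.997, -0.0]
force: [0.5, 0.1, -1.4]
finger_gap: 15.1
grasp_force: 69.0
turn [-0.   -0.   -0.01] shift [ 0.06  0.08 -0.13] t 15.93 pos [515.5 135.3  56. ] gap 15.1 F [ 0.5  0.1 -1.4] grip 69.0
```

View pics/w9.png

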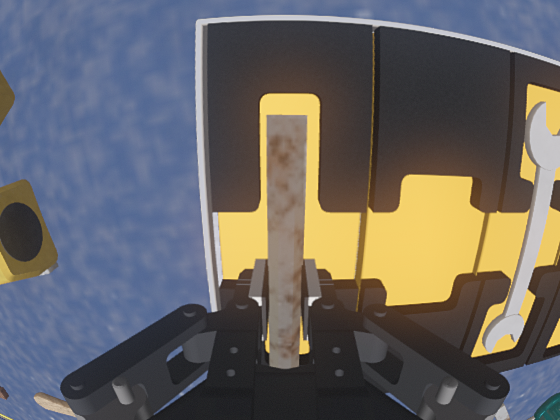

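The slot spans columns 260-320 and the chisel 267-306, so it needs about 2 mm to the right. I'll check it lengthwise and then descend.

```bash
python3 -c "
from h import *
print(wr([(286,115)],63), wr([(290,94)],31), wr([(290,94)],20))"
python3 -m inch '[[0,0.07,0.4,0,0,0,0],[0,0,0.3,0,0,0,0],[0,0,0.12,0,0,0,0],[0,0,0,0,0,0,0]]'
```

```text
[[440.61185081 149.38406115  63.        ]] [[430.61594833 153.06925356  31.        ]] [[430.10613191 153.3343329   20.        ]]
time: 16.32
ee_pos: [515.5, 137.9, 30.8]
eef_rot: [-0.0, 0.073, 0.997, -0.0]
force: [-1.1, 0.6, -2.1]
finger_gap: 15.1
grasp_force: 69.0
```

```bash
python3 -m inch '[[0.05,0,0.12,0,0,0,0],[0,0,0.08,0,0,0,0],[0,0,0,0,0,0,0]]';  python3 -m inch '[[0,0,0.05,0,0,0,0],[0,0,0.03,0,0,0,0],[0,0,0,0,0,0,0]]'
```

```text
time: 16.57
ee_pos: [514.0, 138.2, 24.7]
eef_rot: [-0.0, 0.073, 0.997, -0.0]
force: [-1.0, 0.8, -2.1]
finger_gap: 15.2
grasp_force: 69.0
time: 16.82
ee_pos: [514.3, 138.2, 22.5]
eef_rot: [0.0, 0.073, 0.997, 0.0]
force: [0.6, 0.1, -2.2]
finger_gap: 14.8
grasp_force: 69.0
```

```bash
python3 -m inch '[[0,0,0.03,0,0,0,0],[0,0,0.03,0,0,0,0],[0,0,0,0,0,0,0]]'; python3 -m inch '[[0,0,0,0,0,0,0.4],[0,0,0,0,0,0,0.4],[0,0,0,0,0,0,0.4],[0,0,0,0,0,0,0.4],[0,0,-0.5,0,0,0,0.4],[0,0,-1,0,0,0,0.5],[0,0,-1,0,0,0,0.7],[0,0,-1,0,0,0,0.8],[0,0,-1,0,0,0,0.8],[0,0,0,0,0,0,0.8]]'; python3 - <<'E'
from h import *
nav(472,-71,150,95)
im,d=viewer.get_image('wrist'); cv2.imwrite('pics/w10.png',im[...,::-1]); P=wmap(d)
for r in range(90,300,15):
    c=np.nonzero((P[r,220:340,2]>28)&(im[r,220:340].max(-1)<255))[0]+220
    row=P[r,272:294,2]; print(r,np.median(row).round(1),end=' ')
E
```

```text
time: 17.07
ee_pos: [514.4, 138.2, 22.3]
eef_rot: [0.0, 0.073, 0.997, 0.0]
force: [-6.8, -1.2, 21.8]
finger_gap: 14.8
grasp_force: 71.7
time: 17.9
ee_pos: [517.3, 138.7, 161.1]
eef_rot: [0.004, 0.073, 0.997, 0.001]
force: [1.2, 0.5, 0.3]
finger_gap: 68.7
grasp_force: 0.0
turn [ 0.01  0.07 -1.94] shift [ 2.11 -6.83  0.37] t 17.9 pos [517.3 138.7 161.1] gap 68.7 F [1.2 0.5 0.3] grip 0.0
90 31.4 105 19.2 120 28.6 135 31.0 150 31.4 165 33.9 180 34.0 195 34.0 210 34.1 225 33.8 240 33.6 255 33.4 270 33.5 285 30.5
```

The chisel is seated; its top is level at about 34 mm all along. Next is the small tape. I'll refine its pose numerically from the wrist depth map once I'm above it.

```bash
python3 -m inch '[[0,0,0,0,0.06,-1,0.9],[0,0,0,0,0,-1,0.9],[0.3,-0.97,0.05,0,0,0,0.9],[0.3,-0.97,0.05,0,0,0,0.9],[0.3,-0.97,0.05,0,0,0,0.9],[0.3,-0.97,0.05,0,0,0,0.9],[0.3,-0.97,0.05,0,0,0,0.9],[0.3,-0.97,0.05,0,0,0,0.9],[0.3,-0.97,0.05,0,0,0,0.9],[0,0,0,0,0,0,0.9],[0,0,0,0,0,0,0.9]]'; python3 - <<'E'
from h import *
im,d=viewer.get_image('wrist'); cv2.imwrite('pics/w11.png',im[...,::-1]); P=wmap(d)
m=(P[...,2]>50)&(P[...,2]<72)&(np.abs(P[...,0]-472)<70)&(np.abs(P[...,1]+71)<45)
n,l,st,ce=cv2.connectedComponentsWithStats(m.astype(np.uint8)); i=1+st[1:,4].argmax(); Q=P[l==i]
r=cv2.minAreaRect(Q[:,:2].astype(np.float32)); print(st[i],r,np.percentile(Q[:,2],[5,50,95]),np.median(Q,0))
nav(474,-70,15,96)
E
```

```text
time: 18.87
ee_pos: [469.8, -71.5, 144.3]
eef_rot: [-0.004, -0.046, 0.999, 0.001]
force: [-0.5, 0.6, -0.4]
finger_gap: 76.7
grasp_force: 0.0
[ 258  186   52   77 3696] ((477.3171081542969, -68.44995880126953), (60.25897216796875, 39.68825912475586), 6.579751491546631) [52.3144216  60.59825403 62.45847959] [473.98890334 -68.52522817  60.59825403]
turn [ 0.02 -0.07 -0.1 ] shift [-0.13  0.01  4.32] t 18.92 pos [470.1 -70.6 144.5] gap 76.8 F [-0.5  0.4 -0.4] grip 0.0
```

```bash
python3 -m inch '[[-0.13,0.02,0.6,0,-0.07,-0.12,0.9],[0,0,0.9,0,0,0,0.9],[0,0,0.9,0,0,0,0.9],[0,0,0.9,0,0,0,0.9],[0,0,0.9,0,0,0,0.9],[0,0,0.1,0,0,0,0.9],[0,0,0,0,0,0,0],[0,0,0,0,0,0,0],[0,0,0,0,0,0,0],[0,0,0,0,0,0,0],[0,0,0,0,0,0,0]]' 60; python3 -c "
from h import *
nav(527.8,225.8,150,81.7)"
```

```text
time: 19.83
ee_pos: [475.8, -69.4, 17.9]
eef_rot: [0.002, -0.055, 0.999, 0.0]
force: [0.7, 2.3, 7.8]
finger_gap: 37.6
grasp_force: 60.0
turn [0.01 0.03 2.12] shift [-0.29  9.99 -4.4 ] t 19.83 pos [475.8 -69.4  17.9] gap 37.6 F [0.7 2.3 7.8] grip 60.0
```

```bash
python3 -m inch '[[0,0,-0.4,0,0,0,0],[0,0,-1,0,0,0,0],[0,0,-1,0,0,0,0],[0,0,-1,0,0,0,0],[0,0,-1,0,0,0,0],[0,0,0,0,0,0.7,0],[0,0,0,0,0,0.7,0],[0,0,0,0,0,0.7,0],[-0.03,1,0,0,0,0,0],[-0.03,1,0,0,0,0,0],[-0.03,1,0,0,0,0,0],[-0.03,1,0,0,0,0,0],[-0.03,1,0,0,0,0,0],[-0.03,1,0,0,0,0,0],[-0.03,1,0,0,0,0,0],[-0.03,1,0,0,0,0,0],[-0.03,1,0,0,0,0,0],[-0.03,1,0,0,0,0,0],[0,0,0,0,0,0,0],[0,0,0,0,0,0,0]]'; python3 - <<'E'
from h import *
nav(527.8,225.8,70,81.7)
im,d=viewer.get_image('wrist'); cv2.imwrite('pics/w12.png',im[...,::-1]); P=wmap(d)
m=(P[...,2]>150)&(P[...,2]<230)&(np.abs(P[...,0]-527)<50)&(np.abs(P[...,1]-226)<28)&(im[...,0]>150)&(im[...,2]<120)
n,l,st,ce=cv2.connectedComponentsWithStats(m.astype(np.uint8)); i=1+st[1:,4].argmax(); Q=P[l==i]
r=cv2.minAreaRect(Q[:,:2].astype(np.float32)); print(st[i],r,np.percentile(Q[:,2],[5,50,95]))
A=np.c_[Q[:,:2]-Q[:,:2].mean(0),np.ones(len(Q))]; t=Q[:,2]>np.percentile(Q[:,2],40); print(np.linalg.lstsq(A[t],Q[t,2],rcond=None)[0])
E
```

```text
time: 21.5
ee_pos: [525.9, 227.4, 149.2]
eef_rot: [0.001, 0.07, 0.998, 0.001]
force: [0.7, -0.6, -2.0]
finger_gap: 37.5
grasp_force: 61.6
turn [0.01 0.01 0.04] shift [-0.07 -0.04  2.64] t 21.5 pos [525.9 227.4 149.2] gap 37.5 F [ 0.7 -0.6 -2. ] grip 61.6
[  234   234   103   135 12215] ((522.2603149414062, 231.07247924804688), (42.187808990478516, 56.42628479003906), 81.65988159179688) [177.95041247 191.83712248 193.71378843]
[-2.01023968e-02  2.21088539e-03  1.92918090e+02]
```

```bash
python3 - <<'E'
from h import *
s=get_state(); q=s['eef_rot']; A=R.from_quat([q[1],q[2],q[3],q[0]])
im,d=viewer.get_image('wrist'); P=wmap(d)
Q=A.inv().apply((P.reshape(-1,3)-s['ee_pos'])).reshape(P.shape)  # tool frame
m=(P[...,2]>125)&(P[...,2]<200)&(abs(Q[...,1])<22)&(Q[...,0]>-45)&(Q[...,0]<60)
x=Q[m][:,0]; z=P[m][:,2]
for a in range(130,200,8):
    k=(z>=a)&(z<a+8)
    if k.sum()>20: print(a,k.sum(),np.percentile(x[k],[2,50,98]).round(1), np.median(Q[m][k,1]).round(1))
E
```

```text
138 284 [28.7 31.8 32.3] 1.2
146 420 [29.1 31.8 32.3] 1.6
154 505 [27.9 31.8 32.2] 0.8
162 583 [10.7 31.7 32.2] 0.8
170 1055 [10.7 31.3 32.1] 0.4
178 2472 [10.7 26.9 30.7] 0.8
186 9837 [-19.9   6.4  23.7] 1.2
194 319 [ 2.1 11.7 17. ] -4.6
```

```bash
python3 -c "
import cv2,numpy as np
im=cv2.imread('pics/w10.png')[...,::-1].astype(int)
for c in (280,284,288):
    y=(im[:,c,0]>170)&(im[:,c,2]<130); e=np.nonzero(np.diff(y.astype(int)))[0]; print(c,e)
"; python3 -m inch '[[-0.02,-0.04,0.6,0,0,0,0],[0,0,0.9,0,0,0,0],[0,0,0.9,0,0,0,0],[0,0,0.8,0,0,0,0],[0,0,0,0,0,0,0],[0,0,0,0,0,0,0]]'; cat > m.py <<'E'
from h import *
nav(527.8,225.8,38,81.7)
s=get_state(); q=s['eef_rot']; A=R.from_quat([q[1],q[2],q[3],q[0]])
im,d=viewer.get_image('wrist'); cv2.imwrite('pics/w13.png',im[...,::-1]); P=wmap(d)
Q=A.inv().apply((P.reshape(-1,3)-s['ee_pos'])).reshape(P.shape)
zt=P[...,2]
m=(zt>40)&(abs(Q[...,1])<24)&(Q[...,0]>-45)&(Q[...,0]<60)
k=m&(zt<85); print('near face x',np.percentile(Q[k][:,0],[50,90,98]).round(1))
hs=cv2.cvtColor(im,cv2.COLOR_RGB2HSV); y=(hs[...,0]>15)&(hs[...,0]<35)&(hs[...,1]>110)&(hs[...,2]>120)&(zt<28)&(zt>10)
for x0 in (38,42,46): 
    k=y&(abs(Q[...,0]-x0)<1.5)&(abs(Q[...,1])<40); print('pocket y at x',x0,k.sum(),np.percentile(Q[k][:,1],[1,99]).round(1) if k.any() else '')
k=y&(abs(Q[...,1])<15)&(Q[...,0]>30); print('pocket near edge x',np.percentile(Q[k][:,0],[50,98,100]).round(1) if k.any() else '')
k=m&(zt>85); print('tape y',np.percentile(Q[k][:,1],[1,99]).round(1))
E
python3 m.py
```

```text
280 [ 96 108]
284 [ 96 108]
288 [ 96 108]
time: 22.1
ee_pos: [525.6, 223.7, 52.6]
eef_rot: [-0.001, 0.072, 0.997, 0.0]
force: [0.4, 0.6, -1.7]
finger_gap: 37.6
grasp_force: 61.3
turn [ 0.   -0.01  0.  ] shift [-0.06  0.08  0.49] t 22.1 pos [525.6 223.7  52.6] gap 37.6 F [ 0.4  0.6 -1.7] grip 61.3
near face x [30.4 30.9 31.1]
pocket y at x 38 505 [-21.7  30.7]
pocket y at x 42 3 [-17.1 -14.4]
pocket y at x 46 0 
pocket near edge x [35.2 40.2 40.6]
tape y [-22.9  23.4]
```

The tape's near face has 9.5 mm of clearance where 7 is wanted, and the pocket's lateral mid is about +3.5 mm. I'll correct both and descend.

```bash
python3 -m inch '[[0.08,0.11,0,0,0,0,0],[0,0,0.15,0,0,0,0],[0,0,0.15,0,0,0,0],[0,0,0,0,0,0,0]]'; python3 m.py
```

```text
time: 22.48
ee_pos: [524.5, 228.6, 43.7]
eef_rot: [0.001, 0.071, 0.997, 0.001]
force: [0.5, -0.1, -3.9]
finger_gap: 37.5
grasp_force: 61.3
turn [0.01 0.01 0.02] shift [-0.12 -0.08  0.19] t 22.48 pos [524.5 228.6  43.7] gap 37.5 F [ 0.5 -0.1 -3.9] grip 61.3
near face x [27.  32.  32.3]
pocket y at x 38 564 [-27.5  25.4]
pocket y at x 42 0 
pocket y at x 46 0 
pocket near edge x [34.8 39.4 39.7]
tape y [-23.2  23.3]
```

```bash
python3 -m inch '[[0,-0.04,0.08,0,0,0,0],[0,0,0.06,0,0,0,0],[0,0,0,0,0,0,0]]';  python3 -m inch '[[0,0,0.04,0,0,0,0],[0,0,0.03,0,0,0,0],[0,0,0,0,0,0,0]]'
```

```text
time: 22.78
ee_pos: [524.3, 227.3, 39.3]
eef_rot: [0.0, 0.071, 0.997, 0.001]
force: [0.2, 0.0, -2.4]
finger_gap: 37.1
grasp_force: 61.3
time: 23.03
ee_pos: [524.5, 227.3, 38.9]
eef_rot: [0.001, 0.071, 0.997, 0.001]
force: [-6.9, -2.8, 15.2]
finger_gap: 37.5
grasp_force: 63.7
```

```bash
python3 -m inch '[[0,0,-0.03,0,0,0,0],[0,0,0,0,0,0,0.75],[0,0,0,0,0,0,0.75],[0,0,0,0,0,0,0.75],[0,0,0,0,0,0,0.75],[0,0,-0.5,0,0,0,0.75],[0,0,-1,0,0,0,0.7],[0,0,-1,0,0,0,0.6],[0,0,-1,0,0,0,0.5],[0,0,-0.5,0,0,0,0.5],[0,0,0,0,0,0,0.5]]'; python3 - <<'E'
from h import *
im,d=viewer.get_image('wrist'); cv2.imwrite('pics/w14.png',im[...,::-1]); P=wmap(d)
m=(P[...,2]>60)&(P[...,2]<100)&(np.abs(P[...,0]-527)<60)&(np.abs(P[...,1]-226)<40)
Q=P[m]; r=cv2.minAreaRect(Q[:,:2].astype(np.float32)); print(r,np.percentile(Q[:,2],[5,50,95]))
nav(423,-291,150,86)
E
```

```text
time: 23.95
ee_pos: [526.6, 227.9, 162.2]
eef_rot: [0.003, 0.071, 0.997, 0.002]
force: [-0.1, 0.5, -0.2]
finger_gap: 42.5
grasp_force: 0.0
((522.2307739257812, 227.2734375), (39.12895584106445, 62.519683837890625), 82.2839126586914) [66.24597124 79.08780673 81.07023413]
turn [ 0.02  0.04 -0.61] shift [  2.21 -17.48   0.33] t 24.0 pos [525.6 227.6 160. ] gap 42.8 F [-0.1 -0.1 -0.1] grip 0.0
```

The tape is upright and seated (top at 81 mm, aligned). Next is the trowel.

```bash
python3 -m inch '[[0.12,-0.97,0.02,0,0.03,-0.64,0.5],[0.12,-0.97,0.02,0,0,0,0.5],[0.12,-0.97,0.02,0,0,0,0.5],[0.12,-0.97,0.02,0,0,0,0.5],[0.12,-0.97,0.02,0,0,0,0.5],[0.12,-0.97,0.02,0,0,0,0.5],[0.12,-0.97,0.02,0,0,0,0.5],[0.12,-0.97,0.02,0,0,0,0.5],[0.12,-0.97,0.02,0,0,0,0.5],[0.12,-0.97,0.02,0,0,0,0.5],[0.12,-0.97,0.02,0,0,0,0.5],[0.12,-0.97,0.02,0,0,0,0.5],[0.12,-0.97,0.02,0,0,0,0.5],[0.12,-0.97,0.02,0,0,0,0.5],[0.12,-0.97,0.02,0,0,0,0.5],[0.12,-0.97,0.02,0,0,0,0.5],[0.12,-0.97,0.02,0,0,0,0.5],[0.12,-0.97,0.02,0,0,0,0.5],[0,0,0,0,0,0,0.5],[0,0,0,0,0,0,0.5]]'; python3 - <<'E'
from h import *
nav(425,-291.5,3,86.4)
im,d=viewer.get_image('wrist'); cv2.imwrite('pics/w15.png',im[...,::-1]); P=wmap(d)
hs=cv2.cvtColor(im,cv2.COLOR_RGB2HSV)
blue=(hs[...,0]>105)&(hs[...,0]<130)&(hs[...,1]>90)
z=P[...,2]
box=(np.abs(P[...,1]+292)<35)&(P[...,0]>385)&(P[...,0]<570)
h=box&(z>8)&(z<25)&(P[...,0]<450); Q=P[h]; print('handle',h.sum(),cv2.minAreaRect(Q[:,:2].astype(np.float32)),np.percentile(Q[:,2],[50,95]))
b=box&~blue&(z<30); n,l,st,ce=cv2.connectedComponentsWithStats(b.astype(np.uint8)); i=1+st[1:,4].argmax(); Q=P[l==i]; print('all',st[i],cv2.minAreaRect(Q[:,:2].astype(np.float32)))
E
```

```text
time: 25.67
ee_pos: [421.8, -291.1, 145.4]
eef_rot: [-0.002, 0.034, 0.999, 0.002]
force: [-0.4, -0.3, -0.0]
finger_gap: 42.4
grasp_force: 0.0
turn [ 0.03 -0.04 -0.05] shift [-0.11 -0.01  4.75] t 25.67 pos [ 421.8 -291.1  145.4] gap 42.4 F [-0.4 -0.3 -0. ] grip 0.0
handle 681 ((429.6672058105469, -288.46905517578125), (16.06410026550293, 40.565826416015625), 85.74346923828125) [15.54420364 17.6718147 ]
all [  238   156    84   173 10126] ((477.5121765136719, -292.00054931640625), (69.97578430175781, 184.93316650390625), 89.9959945678711)
```

```bash
python3 -m inch '[[-0.15,0.02,0.7,0,-0.04,-0.05,0.5],[0,0,0.9,0,0,0,0.5],[0,0,0.9,0,0,0,0.5],[0,0,0.9,0,0,0,0.5],[0,0,0.9,0,0,0,0.5],[0,0,0.4,0,0,0,0.45],[0,0,0.04,0,0,0,0.45],[0,0,0,0,0,0,0.45]]'; python3 -c "
from h import *
nav(426,-290.5,3,86.4)"
```

```text
time: 26.38
ee_pos: [427.2, -288.4, 4.0]
eef_rot: [0.0, 0.029, 1.0, 0.002]
force: [0.4, 0.1, 0.5]
finger_gap: 38.3
grasp_force: 0.0
turn [0.03 0.   0.03] shift [ 0.03 -0.07  0.03] t 26.38 pos [ 427.2 -288.4    4. ] gap 38.3 F [0.4 0.1 0.5] grip 0.0
```

```bash
python3 -m inch '[[0,-0.04,0.05,0,0,0,0],[0,0,0,0,0,0,0],[0,0,0,0,0,0,0],[0,0,0,0,0,0,0],[0,0,0,0,0,0,0],[0,0,0,0,0,0,0]]' 80; python3 -m inch '[[0,0,-0.4,0,0,0,0],[0,0,-1,0,0,0,0],[0,0,-1,0,0,0,0],[0,0,-1,0,0,0,0],[0,0,-1,0,0,0,0],[0,0,0,0,0,0,0]]'; python3 -c "
from h import *
nav(549.5,401.5,150,81.7)"
```

```text
time: 26.88
ee_pos: [428.2, -291.8, 4.2]
eef_rot: [0.002, 0.03, 1.0, 0.0]
force: [-0.9, 1.2, 8.2]
finger_gap: 12.1
grasp_force: 78.4
time: 27.38
ee_pos: [429.6, -293.6, 140.8]
eef_rot: [0.004, 0.03, 1.0, -0.002]
force: [1.5, -1.6, -1.3]
finger_gap: 11.8
grasp_force: 78.3
turn [-0.03  0.07  0.7 ] shift [-0.61 23.51 -0.31] t 27.38 pos [ 429.6 -293.6  140.8] gap 11.8 F [ 1.5 -1.6 -1.3] grip 78.3
```

```bash
python3 -m inch '[[-0.03,0.98,-0.02,0,0.04,0.7,0],[-0.03,0.98,-0.02,0,0,0,0],[-0.03,0.98,-0.02,0,0,0,0],[-0.03,0.98,-0.02,0,0,0,0],[-0.03,0.98,-0.02,0,0,0,0],[-0.03,0.98,-0.02,0,0,0,0],[-0.03,0.98,-0.02,0,0,0,0],[-0.03,0.98,-0.02,0,0,0,0],[-0.03,0.98,-0.02,0,0,0,0],[-0.03,0.98,-0.02,0,0,0,0],[-0.03,0.98,-0.02,0,0,0,0],[-0.03,0.98,-0.02,0,0,0,0],[-0.03,0.98,-0.02,0,0,0,0],[-0.03,0.98,-0.02,0,0,0,0],[-0.03,0.98,-0.02,0,0,0,0],[-0.03,0.98,-0.02,0,0,0,0],[-0.03,0.98,-0.02,0,0,0,0],[-0.03,0.98,-0.02,0,0,0,0],[-0.03,0.98,-0.02,0,0,0,0],[-0.03,0.98,-0.02,0,0,0,0]]'; python3 -m inch '[[-0.03,0.98,-0.02,0,0,0,0],[-0.03,0.98,-0.02,0,0,0,0],[-0.03,0.98,-0.02,0,0,0,0],[-0.03,0.98,-0.02,0,0,0,0],[0,0,0,0,0,0,0],[0,0,0,0,0,0,0]]'; python3 -c "
from h import *
nav(551.8,401.5,70,81.7)"
```

```text
time: 29.05
ee_pos: [526.9, 289.6, 147.9]
eef_rot: [-0.001, 0.072, 0.997, 0.001]
force: [0.8, -0.2, -0.4]
finger_gap: 12.3
grasp_force: 78.3
time: 29.55
ee_pos: [547.1, 405.2, 149.8]
eef_rot: [-0.002, 0.071, 0.997, 0.001]
force: [-0.2, -0.2, -1.2]
finger_gap: 11.9
grasp_force: 78.4
turn [ 0.01 -0.03  0.02] shift [-0.17 -0.1   2.66] t 29.55 pos [547.1 405.2 149.8] gap 11.9 F [-0.2 -0.2 -1.2] grip 78.4
```

```bash
python3 -m inch '[[-0.15,-0.1,0.6,0,-0.03,0,0],[0,0,0.9,0,0,0,0],[0,0,0.9,0,0,0,0],[0,0,0.3,0,0,0,0],[0,0,0,0,0,0,0],[0,0,0,0,0,0,0]]'; python3 - <<'E'
from h import *
nav(551.8,401.5,40,81.7)
im,d=viewer.get_image('top'); W=world('top',d); z=W[...,2]
m=(z>48)&(z<85)&(W[...,0]>570)&(W[...,0]<700)&(abs(W[...,1]-390)<40)
print(m.sum()); Q=W[m]; print(cv2.minAreaRect(Q[:,:2].astype(np.float32)))
for a in range(570,700,10):
    k=(Q[:,0]>=a)&(Q[:,0]<a+10)
    if k.sum()>2: print(a,k.sum(),np.median(Q[k],0).round(1),np.percentile(Q[k][:,1],[2,98]).round(0))
a=im[120:260,60:250]; b=viewer.get_image('wrist')[0]; c=viewer.get_image('scene')[0]
cv2.imwrite('pics/f1.png',np.hstack([cv2.resize(a,(400,295),interpolation=cv2.INTER_CUBIC),cv2.resize(b,(393,295))])[...,::-1]); cv2.imwrite('pics/s1.png',c[...,::-1])
E
```

```text
time: 30.05
ee_pos: [551.7, 399.9, 70.2]
eef_rot: [0.0, 0.072, 0.997, 0.001]
force: [0.0, 0.5, 0.1]
finger_gap: 12.4
grasp_force: 78.4
turn [0.01 0.   0.  ] shift [0.   0.05 1.01] t 30.05 pos [551.7 399.9  70.2] gap 12.4 F [0.  0.5 0.1] grip 78.4
339
((620.4534301757812, 384.14935302734375), (31.78420066833496, 82.22999572753906), 81.92528533935547)
580 23 [586.3 386.9  68.4] [379. 397.]
590 42 [595.6 387.3  67.8] [375. 401.]
600 56 [604.6 383.4  68.9] [371. 402.]
610 50 [615.5 382.3  71.5] [370. 400.]
620 48 [625.3 381.1  71.5] [368. 398.]
630 45 [635.2 378.9  71.9] [368. 396.]
640 47 [645.1 378.7  70.9] [366. 394.]
650 23 [654.1 378.7  68.7] [369. 390.]
660 3 [660.9 377.3  67.3] [374. 380.]
```

```bash
python3 -m inch '[[0,0.09,0.6,0,0,0,0],[0,0,0.3,0,0,0,0],[0,0,0,0,0,0,0],[0,0,0,0,0,0,0]]'; cat > m2.py <<'E'
from h import *
nav(551.8,402.5,26,81.7)
im,d=viewer.get_image('top'); W=world('top',d); z=W[...,2]
v,u=np.mgrid[0:420,0:560]
hs=cv2.cvtColor(im,cv2.COLOR_RGB2HSV); yel=(hs[...,0]>18)&(hs[...,0]<32)&(hs[...,1]>110)&(hs[...,2]>130)
bl=(hs[...,1]<70)&(hs[...,2]>120)
F=onplane('top',np.c_[u.ravel(),v.ravel()],20).reshape(420,560,3)
e=np.array([.9902,-.1395]);n=np.array([.1395,.9902]);o=np.array([552.7,398.0])
D=F[...,:2]-o; a=D@e; c=D@n; box=(a>-30)&(a<135)&(abs(c)<32)
for t in range(24,126,8):
    k=box&(abs(a-t)<4); y=c[k&yel]; b=c[k&bl]
    print(t,'yellow',np.percentile(y,[3,97]).round(1) if len(y)>5 else '-','blade',np.percentile(b,[3,97]).round(1) if len(b)>5 else '-', len(b))
E
python3 m2.py
```

```text
time: 30.53
ee_pos: [551.8, 403.0, 42.8]
eef_rot: [0.0, 0.072, 0.997, 0.001]
force: [1.0, -0.1, -1.5]
finger_gap: 12.3
grasp_force: 78.4
turn [0.01 0.   0.01] shift [-0.   -0.02  0.56] t 30.53 pos [551.8 403.   42.8] gap 12.3 F [ 1.  -0.1 -1.5] grip 78.4
24 yellow - blade [-22.8   5.4] 32
32 yellow [-17.   -0.8] blade [-14.2  10. ] 8
40 yellow [-23.2  -5.9] blade [-2.1 16.8] 25
48 yellow [-22.9  -9.2] blade [-5.5 21.3] 34
56 yellow [-21.9 -13.1] blade [-8.3 22.8] 41
64 yellow [-22.8 -13. ] blade [-9.3 21.9] 40
72 yellow [-23.3 -12.6] blade [-8.3 21. ] 38
80 yellow [-22.3 -12. ] blade [-8.7 21.9] 39
88 yellow [-22.7 -12. ] blade [-9.1 20.6] 37
96 yellow [-23.7 -12.9] blade [-8.2 17.8] 34
104 yellow [-22.6  22.7] blade [-6.6 17.1] 30
112 yellow [-23.3  21. ] blade [-2.1 11.9] 13
120 yellow [-21.7  20.1] blade - 0
```

With parallax taken out, the blade is centred to about 0.5 mm and its tip is at 114 mm, as it should be. I'll lower it.

```bash
python3 -m inch '[[0,0,0.25,0,0,0,0],[0,0,0.2,0,0,0,0],[0,0,0.07,0,0,0,0],[0,0,0,0,0,0,0]]';  python3 -m inch '[[0,0,0.05,0,0,0,0],[0,0,0.03,0,0,0,0],[0,0,0,0,0,0,0]]'
```

```text
time: 30.92
ee_pos: [551.5, 402.9, 26.2]
eef_rot: [-0.0, 0.072, 0.997, 0.0]
force: [0.4, -0.3, -0.7]
finger_gap: 11.9
grasp_force: 78.4
time: 31.17
ee_pos: [552.2, 403.3, 25.4]
eef_rot: [0.001, 0.072, 0.997, 0.001]
force: [-2.3, -0.8, 3.6]
finger_gap: 11.5
grasp_force: 78.9
```

```bash
python3 -m inch '[[0,0,0.04,0,0,0,0],[0,0,0,0,0,0,0]]'; python3 -m inch '[[0,0,-0.02,0,0,0,0.4],[0,0,0,0,0,0,0.4],[0,0,0,0,0,0,0.4],[0,0,0,0,0,0,0.4],[0,0,-0.5,0,0,0,0.4],[0,0,-1,0,0,0,0.4],[0,0,-1,0,0,0,0.5],[0,0,-1,0,0,0,0.5],[0,0,-1,0,0,0,0.5],[0,0,-1,0,0,0,0.5],[0,0,0,0,0,0,0.5]]'; python3 - <<'E'
from h import *
im,d=viewer.get_image('wrist'); P=wmap(d); t,dt=viewer.get_image('top')
t=cv2.resize(t[150:290,80:290],(400,267),interpolation=cv2.INTER_CUBIC); t=np.vstack([t,np.zeros((33,400,3),np.uint8)])
cv2.imwrite('pics/f2.png',np.hstack([cv2.resize(im,(400,300),interpolation=cv2.INTER_AREA),t])[...,::-1])
nav(0,0,0,80)
W=world('top',dt); z=W[...,2]
for n,(x,y) in {'handle':(550,401),'blade':(620,391),'bladetip':(650,387),'spN':(450,326),'spM':(540,313),'spF':(625,301),'chN':(450,147),'chF':(585,128),'tape':(525,226)}.items():
    k=(np.hypot(W[...,0]-x,W[...,1]-y)<5); print(n,np.median(z[k]).round(1),k.sum(),end='; ')
E
```

```text
time: 31.33
ee_pos: [552.2, 403.4, 25.2]
eef_rot: [0.001, 0.072, 0.997, 0.001]
force: [-5.4, -2.6, 12.2]
finger_gap: 12.0
grasp_force: 79.9
time: 32.25
ee_pos: [554.4, 404.5, 195.8]
eef_rot: [0.004, 0.072, 0.997, 0.003]
force: [0.7, 1.0, 0.6]
finger_gap: 42.8
grasp_force: 0.0
turn [0.03 0.03 0.25] shift [ 15.81 -16.44   6.35] t 32.35 pos [552.6 403.4 190.4] gap 43.0 F [ 0.1 -0.5 -0.2] grip 0.0
handle 35.8 10; blade 28.8 10; bladetip 27.3 10; spN 709.5 58; spM 27.5 13; spF 23.4 9; chN 31.8 13; chF 34.8 8; tape 81.5 12;
```

View pics/f2.png

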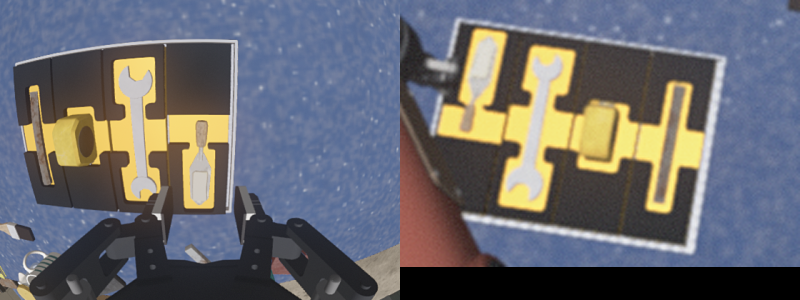

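Both views show all four items in their own cut-outs: trowel (202,165), spanner (138,135), tape (77,143) and chisel (40,135) in the left view. Heights match them seated flat, and the gripper is clear.

```bash
python3 -c "
from plant import job
print(job.hand_in())"
```

```text
the job is handed in; nothing more can be done
None
```

The spanner, cold chisel, tape measure and trowel are each seated in their own cut-outs, placed in that order; the brush and flat bar were left where they lay, and the job was handed in at about 32 s.

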